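# Gauge the depth of the entrance vase

## Task

Measure how deep the white vase is above the concrete ballast cast in its bottom: pick up the depth gauge by its wing, set its bridge flat and centred across the vase's rim, and slide the rod down until its foot rests lightly on the ballast. With the foot still pressed lightly on the ballast, turn the wing counterclockwise (seen from above, about 70 degrees) to its stop to lock the rod there, then let go and leave the gauge standing on the rim. Be gentle, do not shift the vase, and leave the other things where they are.

Things in the scene. Friction and masses are not known exactly. Their poses are not given: they have to be found in the camera images.
- vase: white ceramic vase, a plain round tube standing loose and upright, 84 mm outside diameter, 115 mm tall, wall 5 mm (opening 74 mm), about 1 kg. Origin: centre of its underside; z up, so the rim is at z = 115 mm. A flat grey concrete ballast fills its bottom; its top lies somewhere between 60 and 90 mm below the rim and differs each time. The ceramic must not take more than 15 N from the rod's foot, nor more than 25 N from the gauge in all
- gauge: depth gauge, about 0.65 kg with all its parts, standing upright and loose on the console. Its bridge is a flat steel bar 116 mm long (gauge x), 40 mm wide (gauge y), 20 mm thick (z). Origin: centre of the bridge's underside, on the rod's axis. An upright rod slides through the bridge's middle; at the start it is fully drawn up against its stop, so lifting the wing lifts the whole gauge
- rod: the gauge's steel rod, a 15 x 5 mm flat oval with a 10 mm round sprung foot below, which yields upwards by 2.5 mm (0.5 N at first, 1.5 N per mm, then solid). Origin: underside of the unpressed foot, 1 mm above the bridge's underside at the start; z up the rod. It slides down up to 95 mm (stops at both ends); unlocked, 2.5 N of friction holds it where it is left
- wing (a point): the place to grip: centre of the grey plastic wing at the rod's top, an upright flat grip 36 mm long, 12 mm thick, 30 mm tall. It stands on a round flange 34 mm across, 4 mm thick; the flange's top is 21 mm below this point, the wing's top 9 mm above it. x runs along the wing, y across its 12 mm thickness, z up. At the start this point is 142 mm above the bridge's underside and the wing lies along the bridge
- lock (a joint): turn of the wing on the rod relative to the bridge, rad: about 0 to 0.1 at the start (wing along the bridge, rod free to slide), grows counterclockwise seen from above, stop at 1.2. From about 0.7 the oval rod jams in the bridge and it turns harder (under 0.1 N m); past about 1.05 it goes over centre and stays at its stop by itself; short of that it may spring back. Locked above 1.0
- padlock: bystander: grey padlock with a press button, 45 x 48 x 22 mm, lying. Origin: centre of underside
- gourd: bystander: wooden mate gourd, 86 mm across, 90 mm tall. Origin: centre of underside
- bombilla: bystander: stainless drinking straw, 190 mm long, lying. Origin: its middle, on the console
- bowl: bystander: dark wooden bowl, 110 mm across, 40 mm tall. Origin: centre of underside
- candle: bystander: candle jar, 70 mm across, 80 mm tall. Origin: centre of underside
- tin: bystander: flat tin, 90 x 60 x 30 mm. Origin: centre of underside

How it is judged:
On the way, in this order (a step that is already met when the one before it is completed fails the run):
1. the gauge's bridge lies flat and centred on the vase's rim, rod not yet run down (horizontal distance between gauge and vase below 0.015 m and z of gauge in the frame of vase between 0.112 and 0.119 m and angle between gauge's own z axis and vertical below 0.06 rad and z of rod in the frame of gauge above -0.05 m and contact force between gauge and vase above 0.5 N), for 0.1 s.
2. the rod, unlocked, has been slid down and its foot touches the ballast, the bridge still on the rim (horizontal distance between gauge and vase below 0.015 m and z of gauge in the frame of vase between 0.112 and 0.119 m and angle between gauge's own z axis and vertical below 0.06 rad and z of rod in the frame of gauge below -0.055 m and contact force between rod and vase above 0.3 N and value of joint lock below 0.6 rad), for 0.2 s.
3. the rod is locked there with its foot on the ballast (horizontal distance between gauge and vase below 0.015 m and z of gauge in the frame of vase between 0.112 and 0.119 m and angle between gauge's own z axis and vertical below 0.06 rad and value of joint lock above 1 rad and contact force between rod and vase above 0.15 N), for 0.2 s.
At the end, for the whole second after the job is handed in: The vase stands upright; the gauge's bridge lies flat on its rim (underside 112 to 119 mm above the vase's underside, tilt under 0.06 rad), centred within 15 mm; the rod's foot bears on the ballast with more than 0.15 N; the wing is turned past 1.0 rad (locked); all is at rest and let go (all of step 3 and contact force between the fingers and gauge below 0.05 N and linear speed of each of gauge, vase below 0.02 m/s and angle between vase's own z axis and vertical below 0.05 rad); the robot touches nothing.
It fails at once if the rod's foot is pressed on the vase or its ballast with more than 15 N (contact force between rod and vase above 15 N).
It fails at once if the gauge bears on the vase with more than 25 N (contact force between gauge and vase above 25 N).
It fails at once if the vase is shifted more than 30 mm or tipped (distance of vase from where it was at the start of the episode above 0.03 m or angle between vase's own z axis and vertical above 0.15 rad).
It fails at once if a bystander is moved more than 30 mm (distance of any of padlock, gourd, bombilla, bowl, candle, tin from where it was at the start of the episode above 0.03 m).
It also fails if it takes over 61 s, if anything falls off the work surface, if the arm or the gripper's body presses on something with over 40 N, if the wrist force passes 120 N, or if a joint passes its speed limit or range.

## Robot

A 6-joint arm with a two-finger parallel gripper is mounted at the origin on the work surface. World frame = base frame: x ahead of the robot, y to its left, z up, the work surface at z = 0. Lengths are in m, angles in rad, forces in N, time in s.
With the tool pointing down it reaches from about 0.3 to 1 m from the base axis. Payload 5.1 kg.
Tool frame: the origin (TCP) lies on the mounting face of the last link; the fingertips stand 190 mm ahead of it and the grasp point (between the pads) lies 171 mm ahead of it; z points along the fingers, y is the direction in which the jaws open and shut (so a half turn about z gives the same grasp; the last joint's range is limited). The gripper opens to 95 mm and grips with 3 to 60 N. Pads are 20 mm wide; open, the fingers measure 119 mm over their backs; the gripper's body (75 mm by 180 mm) begins 59 mm behind the grasp point.
Start: joints at [1.152, 0.124, 1.65, -0, 1.367, -0.083], TCP at [0.214, 0.614, 0.405] pointing down, gripper open.
Joint ranges: [-2.61, 2.61], [-1.02, 2.33], [0.03, 2.71], [-1.35, 4.49], [0.32, 2.68], [-2.91, 2.91]. Speed limits (rad/s): [2.57, 2.57, 3.14, 3.14, 3.14, 3.14].

## Interface

Orientations are given as a unit quaternion [w, x, y, z].
In Python, from workcell import arm, vision gives the robot as it stands.
- The arm moves only by the tool step_arm, never from a script. Its argument "steps" is a list that holds one entry, the list of rows, each a list of 5 numbers: the closure, from 0 (fully open) to 1 (shut), then the shift along the world's x, y, z in mm, then the turn about the world's z in degrees. In form: [[[fingers, tx, ty, tz, yaw], ...]]. A call has 1 to 20 rows; each row shifts and turns the pose as measured when the row begins; what a row does not reach is not made up. A row lasts 1/10 s, in which the tool goes at most 50 mm and 8.59 degrees, less where a joint would pass 70% of its speed; a pose out of reach is approached as far as the arm can. A call with a gripper value outside its range is refused whole. The fingers move at their own pace and stop on an object; "newtons" is the grip in N (left out, the last holds). Time passes only in rows, so rows that do not move let the fingers close. It gives the time, the measured TCP pose, the force and the opening at its end, in the units of the state.
- arm.sense(): the state, without advancing time (a new reading comes with each control period).
- vision.capture(name): name is "scene" or "side" or "wrist"; returns a dict with "image" (480x640x3 uint8, red, green, blue), "camera_matrix" (3x3 intrinsics, pixels), "R" (3x3) and "t" (3): a world point X has camera coordinates R X + t. Camera axes: x right, y down, z forward; pixel columns grow to the right and rows downward; lengths in m; the calibration is good to about 2 mm. A picture is of the moment at which its call begins. There is no depth.
- arm.close_job(): hands the job in, once; it reports no verdict.
The state is a dict: "clock": time; "joints": joint angles; "dq": joint speeds; "joint_efforts": joint torques, N m; "tcp_pos": TCP position; "orientation": TCP orientation; "contact_force": force on the tool from outside, world axes, zero at the start; "wrist_torque": the same for the moment, N m; "width": opening from 0.0 (shut) to 1.0 (fully open).
Only numpy, scipy, OpenCV 4.12 (cv2) and the standard library are available. Lean on these libraries where they do the work, as an engineer would, in place of code of your own. Each camera call takes 0.05 s, during which the arm holds its last target. There are 200 camera calls.

## Working session

There is one attempt and no reset: what is moved stays moved. The work goes in short steps, Python scripts to look and compute and a tool call to move; the robot and the scene stay as the last step left them, time stands still between calls to the robot, and variables do not carry over. Pictures are saved under pics/ and viewed, about 8 in all and at most 12, crops included, and the job is handed in when it is done.

Besides the shell and the picture viewer there is one more tool, called by a JSON object that holds its "op" and its "data". step_arm: Moves the arm, as the interface text tells. Its arguments: {"type":"object","properties":{"steps":{"type":"array"},"newtons":{"type":"number"}},"required":["steps"]}

```bash
mkdir -p pics; ls
cat > h.py <<'E'
import numpy as np,cv2
from workcell import arm,vision
def cap(n,f):
    c=vision.capture(n);cv2.imwrite('pics/'+f,cv2.cvtColor(c['image'],cv2.COLOR_RGB2BGR))
    np.savez('pics/'+f[:-4]+'.npz',**{k:np.array(v) for k,v in c.items()});return c
def ray(c,uv):
    K,R,t=[np.array(c[k]) for k in('camera_matrix','R','t')]
    return -R.T@t, R.T@np.linalg.inv(K)@np.array([uv[0],uv[1],1.])
def onz(c,uv,z):
    o,d=ray(c,uv);return o+d*(z-o[2])/d[2]
def tri(c1,p1,c2,p2):
    o1,d1=ray(c1,p1);o2,d2=ray(c2,p2)
    s=np.linalg.lstsq(np.c_[d1,-d2],o2-o1,rcond=None)[0]
    a,b=o1+s[0]*d1,o2+s[1]*d2;return (a+b)/2,np.linalg.norm(a-b)
def proj(c,X):
    K,R,t=[np.array(c[k]) for k in('camera_matrix','R','t')]
    p=K@(R@np.array(X)+t);return p[:2]/p[2]
E
python3 - <<'E'
from h import *
print(arm.sense())
a=cap('scene','scene1.png');b=cap('side','side1.png')
for c in(a,b):print(-np.array(c['R']).T@c['t'],c['camera_matrix'][0][0],np.array(c['R'])[2])
E
```

```text
pics
{'clock': 0.0, 'joints': array([ 1.15238965e+00,  1.24449723e-01,  1.65166427e+00, -1.81153612e-05,
        1.36746707e+00, -8.25847890e-02]), 'dq': array([-3.24852836e-04,  9.68801858e-04, -1.13787799e-03, -4.42427288e-05,
       -4.02047335e-04,  3.83977198e-04]), 'joint_efforts': array([-5.46735937e-04, -4.17603850e+01, -3.59932745e+01,  7.74237793e-02,
        4.93261975e-02, -1.85653412e-04]), 'tcp_pos': array([0.2141205 , 0.61345062, 0.40352825]), 'orientation': array([-2.37854650e-04,  1.67121147e-01,  9.85935867e-01, -9.65371494e-04]), 'contact_force': array([ 0.11197654, -0.00854468, -0.27362672]), 'wrist_torque': array([-0.01691404, -0.03120467,  0.05039728]), 'width': 0.998785386597751}
[1.09815664 0.61377079 0.69565845] 450.2922882058201 [-0.50928178 -0.63886062 -0.57661875]
[ 0.19866823 -0.82878348  0.81846114] 572.4930109718574 [ 0.33532202  0.71699974 -0.61112234]
```

View pics/scene1.png

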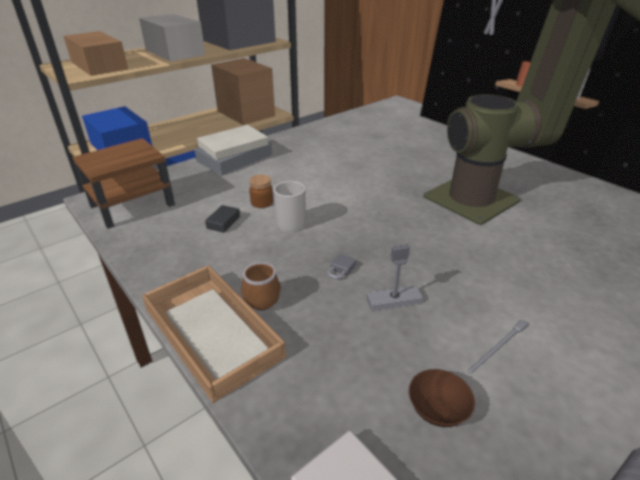

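View pics/side1.png

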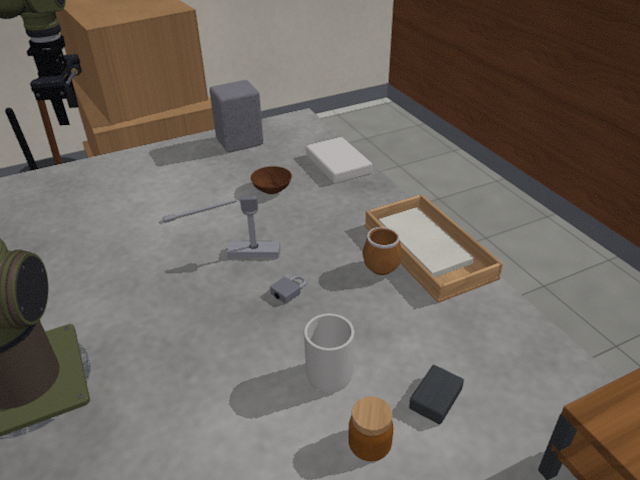

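The scene view shows the wing at (400,254), the bridge at (395,298) and the vase rim at about (290,188). The side view shows the wing at (249,205), the bridge at (254,250) and the rim at about (329,332).

Run:
```python
from h import *
a=dict(np.load('pics/scene1.npz'));b=dict(np.load('pics/side1.npz'))
print('wing',tri(a,(400,254),b,(249,205)))
print('rim',tri(a,(290,188),b,(329,332)),onz(a,(290,188),.115),onz(b,(329,332),.115))
for n,c,pts in(('sc',a,[(369,296),(421,291)]),('si',b,[(229,246),(279,245)])):
  for p in pts: print(n,onz(c,p,.02))
for n,c,(x,y,w,h) in(('sc',a,(330,230,140,90)),('si',b,(210,180,100,90))):
  im=cv2.cvtColor(c['image'][y:y+h,x:x+w],cv2.COLOR_RGB2BGR);cv2.imwrite(f'pics/{n}c.png',cv2.resize(im,None,fx=4,fy=4,interpolation=cv2.INTER_CUBIC))
A=cv2.imread('pics/scc.png');B=cv2.imread('pics/sic.png');o=np.zeros((720,560,3),'u1');o[:360,:560]=A;o[360:,:400]=B;cv2.imwrite('pics/crop.png',o[:600] if 0 else cv2.resize(o,(466,600)))
```

```text
wing (array([0.50496989, 0.1544827 , 0.1319211 ]), np.float64(0.0006590140542510528))
rim (array([ 0.49680102, -0.23678263,  0.11443992]), np.float64(0.0011671556053422843)) [ 0.49683503 -0.23573003  0.115     ] [ 0.49703177 -0.23760912  0.115     ]
sc [0.5520117  0.12187898 0.02      ]
sc [0.45225083 0.18326948 0.02      ]
si [0.45542713 0.18038359 0.02      ]
si [0.55782349 0.13167157 0.02      ]
```

View pics/crop.png

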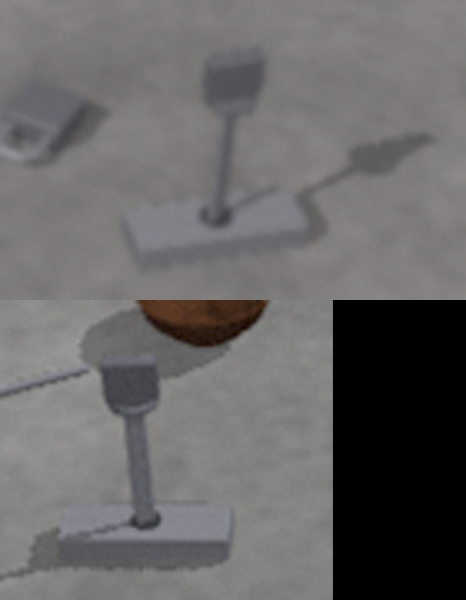

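The crops show the bridge's top face corners, the wing roughly along the bridge, and the rod vertical.

Run:
```python
from h import *
a=dict(np.load('pics/scene1.npz'));b=dict(np.load('pics/side1.npz'))
k=10/3
for n,c,o,pts in(('sc',a,(330,230),[(123,208),(298,188),(311,226),(138,247)]),('si',b,(210,180),[(62,206),(231,206),(230,241),(60,238)])):
  P=np.array([onz(c,(o[0]+x/k,o[1]+y/k),.02)[:2] for x,y in pts])
  print(n,P.mean(0),[(np.linalg.norm(v)*1e3,np.degrees(np.arctan2(v[1],v[0]))) for v in np.roll(P,-1,0)-P])
print('wingtop-ish', [onz(c,(o[0]+x/k,o[1]+y/k),.151)[:2] for c,o,x,y in((a,(330,230),237,56),(b,(210,180),130,58))])
print('hole', [onz(c,(o[0]+x/k,o[1]+y/k),.02)[:2] for c,o,x,y in((a,(330,230),216,215),(b,(210,180),146,219))])
s=arm.sense();w,x,y,z=s['orientation'];from scipy.spatial.transform import Rotation as R
print(R.from_quat([x,y,z,w]).as_matrix())
```

```text
sc [0.50545328 0.15638477] [(np.float64(120.4574110073766), np.float64(149.91600415786363)), (np.float64(36.93535530084084), np.float64(53.13661816993569)), (np.float64(115.80934157825924), np.float64(-29.795858174613926)), (np.float64(37.26062612653931), np.float64(-119.63892364509235))]
si [0.5043137 0.1520017] [(np.float64(116.29579227113874), np.float64(-27.313780226903987)), (np.float64(38.26241134328478), np.float64(-114.08704608745816)), (np.float64(114.7702332840165), np.float64(151.1336694267375)), (np.float64(35.28895576547342), np.float64(68.73957748589463))]
wingtop-ish [array([0.50588546, 0.15525514]), array([0.50649468, 0.15457502])]
hole [array([0.5051419 , 0.15430829]), array([0.50596748, 0.15554233])]
[[-9.44138190e-01  3.29548940e-01 -7.58020851e-04]
 [ 3.29549773e-01  9.44136707e-01 -1.68100757e-03]
 [ 1.61701046e-04 -1.83690904e-03 -9.99998300e-01]]
```

{"op": "step_arm", "data": {"steps": [[[0,24,-38,0,-1],[0,24,-38,0,-1],[0,24,-38,0,-1],[0,24,-38,0,-1],[0,24,-38,0,-1],[0,24,-38,0,-1],[0,24,-38,0,0],[0,24,-38,0,0],[0,24,-38,0,0],[0,24,-38,0,0],[0,24,-38,0,0],[0,24,-38,0,0],[0,0,0,0,0]]]}}

```text
clock: 1.4
tcp_pos: [0.5062, 0.1379, 0.3963]
orientation: [-0.002, 0.218, 0.976, -0.004]
contact_force: [-0.4, 0.2, -0.7]
width: 0.998
```

Run:
```python
from h import *
cap('wrist','wrist1.png');s=arm.sense();print(s['clock'],s['tcp_pos'],s['orientation'],s['joints'],s['contact_force'])
```

```text
1.45 [0.5053096  0.13943353 0.39614253] [-0.00297535  0.21746723  0.97605546 -0.00385861] [ 0.16776495 -0.14988064  1.93584192 -0.00500734  1.36405711 -0.9635399 ] [-0.90761537 -0.11761977  0.21425929]
```

View pics/wrist1.png

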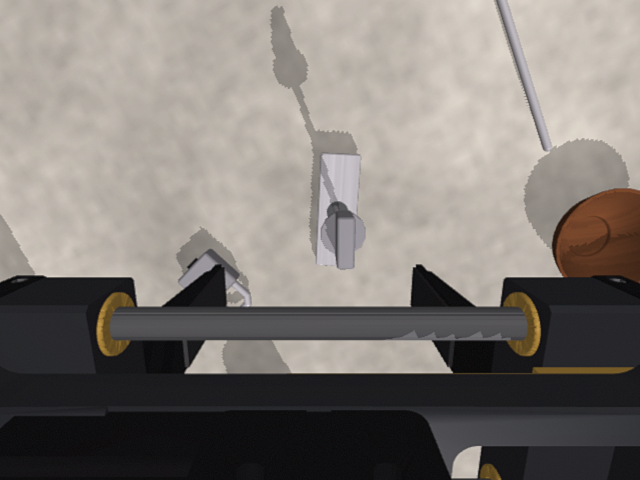

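The wrist view shows the wing's top at about (337–354, 218–268), the bridge at (316–361, 153–266), with the padlock and bowl well clear of the fingers.

Run:
```python
from h import *
c=dict(np.load('pics/wrist1.npz'))
def f(p,q,z,l):
  a,b=onz(c,p,z),onz(c,q,z);v=b-a;print(l,a[:2],b[:2],np.linalg.norm(v)*1e3,np.degrees(np.arctan2(v[1],v[0])))
f((321,153),(316,264),.02,'bridge L');f((361,155),(357,230),.02,'bridge R')
im=cv2.cvtColor(c['image'][140:280,290:390],cv2.COLOR_RGB2BGR);cv2.imwrite('pics/wc.png',cv2.resize(im,None,fx=4,fy=4,interpolation=cv2.INTER_CUBIC))
f((337,218),(337,268),.151,'wing');print(onz(c,(345.5,243),.151))
```

```text
bridge L [0.4462467  0.16482057] [0.54741287 0.11161427] 114.30444199864874 -27.741219014150143
bridge R [0.46470664 0.19957088] [0.53207388 0.16569368] 75.40563010007996 -26.696606887210407
wing [0.48787993 0.15702344] [0.51889288 0.14290568] 34.075131429777656 -24.47605124384983
[0.50549437 0.1551652  0.151     ]
```

View pics/wc.png

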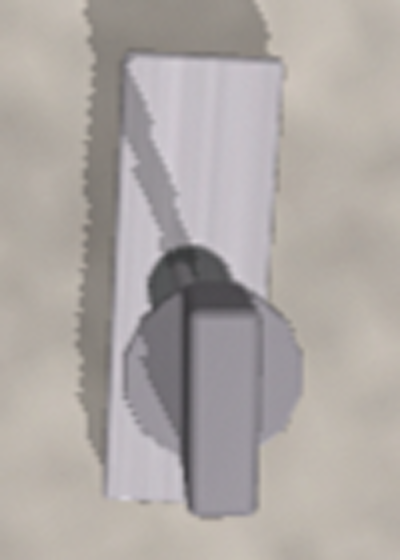

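{"op": "step_arm", "data": {"steps": [[[0,0,15,0,0],[0,0,0,0,0],[0,0,0,-25,0],[0,0,0,-25,0],[0,0,0,-15,0],[0,0,0,0,0],[0,0,0,0,0]]]}}

```text
clock: 2.15
tcp_pos: [0.5016, 0.164, 0.3298]
orientation: [-0.003, 0.211, 0.977, -0.003]
contact_force: [0.3, 0.0, 0.3]
width: 1.001
```

{"op": "step_arm", "data": {"steps": [[[0,4,-9,-6,0],[0,0,0,0,0],[0,0,0,0,0],[0,0,0,0,0]]]}}

```text
clock: 2.55
tcp_pos: [0.5068, 0.1548, 0.3267]
orientation: [-0.001, 0.211, 0.978, -0.002]
contact_force: [-1.2, 0.8, 0.7]
width: 1.002
```

{"op": "step_arm", "data": {"steps": [[[0,-1,0,-10,0],[0,0,0,0,0],[0,0,0,0,0]]]}}

```text
clock: 2.85
tcp_pos: [0.506, 0.1545, 0.3167]
orientation: [0.0, 0.211, 0.977, -0.002]
contact_force: [-0.0, -0.2, -0.2]
width: 0.998
```

{"op": "step_arm", "data": {"steps": [[[0.5,0,0,0,0],[0.8,0,0,0,0],[1,0,0,0,0],[1,0,0,0,0],[1,0,0,0,0],[1,0,0,0,0],[1,0,0,0,0]]], "newtons": 30}}

```text
clock: 3.55
tcp_pos: [0.506, 0.1547, 0.3168]
orientation: [0.0, 0.211, 0.977, -0.002]
contact_force: [0.7, 0.4, -0.2]
width: 0.467
```

{"op": "step_arm", "data": {"steps": [[[1,0,0,0,0],[1,0,0,0,0],[1,0,0,0,0],[1,0,0,0,0],[1,0,0,0,0],[1,0,0,0,0],[1,0,0,0,0]]]}}

```text
clock: 4.25
tcp_pos: [0.5062, 0.1551, 0.3168]
orientation: [0.001, 0.211, 0.977, -0.0]
contact_force: [0.3, 0.8, -1.0]
width: 0.122
```

{"op": "step_arm", "data": {"steps": [[[1,0,0,0,0],[1,0,0,10,0],[1,0,0,20,0],[1,0,0,30,0],[1,0,0,30,0],[1,0,0,30,0],[1,0,0,20,0],[1,0,0,0,0],[1,0,0,0,0],[1,0,0,0,0]]]}}

```text
clock: 5.25
tcp_pos: [0.5, 0.1528, 0.4468]
orientation: [-0.015, 0.211, 0.977, -0.01]
contact_force: [-0.3, -0.0, -6.4]
width: 0.124
```

{"op": "step_arm", "data": {"steps": [[[1,0,0,15,0],[1,0,-5,15,0],[1,0,-10,0,-1],[1,0,-15,0,-2],[1,0,-20,0,-3],[1,0,-25,0,-3],[1,0,-25,0,-3],[1,0,-25,0,-3],[1,0,-25,0,-3],[1,0,-25,0,-3],[1,0,-25,0,-3],[1,0,-25,0,-3],[1,0,-25,0,-3],[1,0,-20,0,-3],[1,0,-20,0,-2],[1,0,-15,0,-2],[1,0,-10,0,-1],[1,0,0,0,0],[1,0,0,0,0],[1,0,0,0,0]]]}}

```text
clock: 7.25
tcp_pos: [0.4911, -0.1912, 0.472]
orientation: [-0.022, 0.544, 0.839, -0.008]
contact_force: [-0.5, -0.9, -6.4]
width: 0.125
```

Run:
```python
from h import *
s=arm.sense();print({k:np.round(v,4) for k,v in s.items()})
```

```text
{'clock': np.float64(7.25), 'joints': array([-0.4709, -0.1736,  1.8303, -0.0119,  1.5305, -0.8902]), 'dq': array([ 0.0039, -0.0048,  0.0037,  0.0162,  0.0054, -0.0016]), 'joint_efforts': array([-4.75800e-01, -3.21327e+01, -4.08374e+01, -2.18400e-01,
        3.16300e-01, -4.70000e-03]), 'tcp_pos': array([ 0.4911, -0.1912,  0.472 ]), 'orientation': array([-0.0221,  0.544 ,  0.8388, -0.0083]), 'contact_force': array([-0.5294, -0.8549, -6.4188]), 'wrist_torque': array([ 0.057 , -0.1001,  0.0011]), 'width': np.float64(0.1254)}
```

```bash
cat >> h.py <<'E'
from scipy.spatial.transform import Rotation as Ro
def tilt(q=None):
    w,x,y,z=arm.sense()['orientation'] if q is None else q
    M=Ro.from_quat([x,y,z,w]).as_matrix();return M[:,2],np.degrees(np.arctan2(-M[1,0],-M[0,0]))
E
python3 - <<'E'
from h import *
for q in([0,.211,.977,-.002],[-.015,.211,.977,-.01]):print(tilt(q))
print(tilt())
a=cap('scene','scene2.png');b=cap('side','side2.png')
A=a['image'][100:260,220:420];B=b['image'][180:420,230:430]
o=np.zeros((600,800,3),'u1');o[:320,:400]=cv2.resize(A,None,fx=2,fy=2);o[:,400:]=cv2.resize(B[:,:],(400,480))[0:480].repeat(1,0) if 0 else np.vstack([cv2.resize(B,(400,480)),np.zeros((120,400,3),'u1')])
cv2.imwrite('pics/crop2.png',cv2.cvtColor(o,cv2.COLOR_RGB2BGR))
E
```

```text
(array([-8.44799180e-04, -3.91170047e-03, -9.99991992e-01]), np.float64(-24.373585760633773))
(array([-0.03355097, -0.01321826, -0.99934959]), np.float64(-24.392310348729325))
(array([-0.04612635,  0.01008877, -0.99888467]), np.float64(-65.95886652884754))
```

View pics/crop2.png

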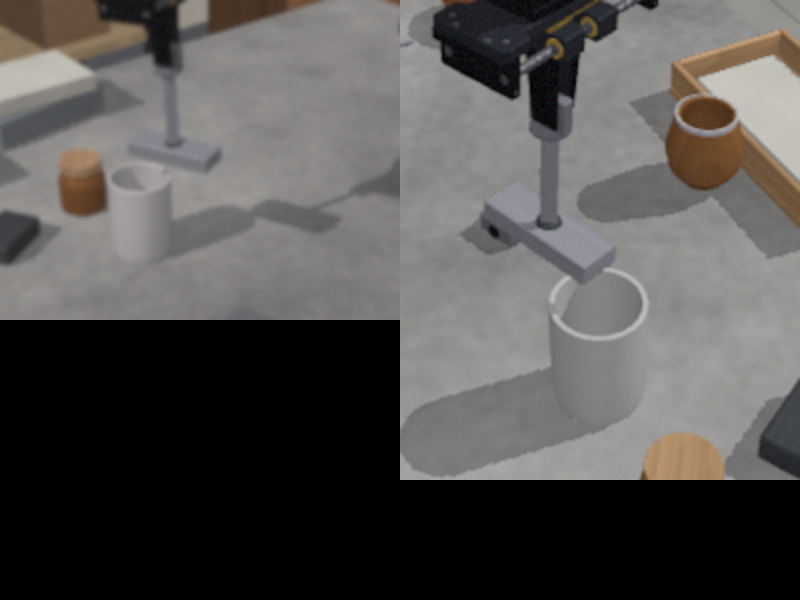

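The bridge hangs level-ish about 50 mm short of the vase, above rim height. The tool has picked up a pitch tilt of about 0.046 rad, so I'll watch how moves affect it.

{"op": "step_arm", "data": {"steps": [[[1,5,-12,0,0],[1,5,-12,0,0],[1,5,-12,0,0],[1,5,-12,0,0],[1,0,0,0,0],[1,0,0,0,0],[1,0,0,0,0]]]}}

```text
clock: 8.05
tcp_pos: [0.5138, -0.2431, 0.4716]
orientation: [-0.022, 0.543, 0.839, -0.008]
contact_force: [-0.3, 0.2, -7.2]
width: 0.123
```

Run:
```python
from h import *
print(tilt(),arm.sense()['tcp_pos'],arm.sense()['joints'])
```

```text
(array([-0.04612442,  0.00988791, -0.99888676]), np.float64(-65.83485227683579)) [ 0.51382192 -0.2430975   0.47159225] [-0.53364987 -0.0789137   1.7451747  -0.01496926  1.52009815 -0.95484929]
```

{"op": "step_arm", "data": {"steps": [[[1,0,0,-25,0],[1,0,0,0,0],[1,0,0,0,0],[1,0,0,0,0]]]}}

```text
clock: 8.45
tcp_pos: [0.5136, -0.2422, 0.4481]
orientation: [-0.022, 0.543, 0.84, -0.008]
contact_force: [0.4, 0.1, -6.7]
width: 0.125
```

Run:
```python
from h import *
print(tilt(),arm.sense()['tcp_pos'],arm.sense()['joints'])
```

```text
(array([-0.04511721,  0.00996246, -0.99893202]), np.float64(-65.7761807320095)) [ 0.51362293 -0.24216496  0.44808156] [-0.53252193 -0.07057377  1.77621017 -0.01438326  1.47991208 -0.95419899]
```

{"op": "step_arm", "data": {"steps": [[[1,0,0,12,0],[1,0,0,12,0],[1,0,0,12,0],[1,0,0,12,0],[1,0,0,12,0],[1,0,0,12,0],[1,0,0,12,0],[1,0,0,12,0],[1,0,0,12,0],[1,0,0,0,0],[1,0,0,0,0]]]}}

```text
clock: 9.55
tcp_pos: [0.5132, -0.2417, 0.5729]
orientation: [-0.017, 0.543, 0.84, -0.008]
contact_force: [0.1, 0.3, -7.3]
width: 0.122
```

Run:
```python
from h import *
print(tilt(),arm.sense()['tcp_pos'])
```

```text
(array([-0.03634722,  0.00490775, -0.99932717]), np.float64(-65.74592870982312)) [ 0.51324072 -0.2416639   0.57286336]
```

{"op": "step_arm", "data": {"steps": [[[1,0,0,-30,0],[1,0,0,-30,0],[1,0,0,-30,0],[1,0,0,-10,0],[1,0,0,0,0],[1,0,0,0,0]]]}}

```text
clock: 10.15
tcp_pos: [0.5125, -0.2412, 0.4683]
orientation: [-0.018, 0.543, 0.84, -0.008]
contact_force: [0.4, -0.0, -6.8]
width: 0.121
```

Run:
```python
from h import *
print(tilt(),arm.sense()['tcp_pos'])
```

```text
(array([-0.03863836,  0.00626647, -0.99923361]), np.float64(-65.74965141542849)) [ 0.51248123 -0.24121435  0.46833357]
```

{"op": "step_arm", "data": {"steps": [[[1,0,0,12,0],[1,0,0,12,0],[1,0,0,12,0],[1,0,0,12,0],[1,0,0,12,0],[1,0,0,12,0],[1,0,0,12,0],[1,0,0,12,0],[1,0,0,12,0],[1,0,0,12,0],[1,0,0,0,0],[1,0,0,0,0]]]}}

```text
clock: 11.35
tcp_pos: [0.5122, -0.241, 0.6094]
orientation: [-0.01, 0.543, 0.84, -0.008]
contact_force: [-0.2, -0.1, -7.4]
width: 0.123
```

Run:
```python
from h import *
print(tilt(),arm.sense()['tcp_pos'])
```

```text
(array([-0.02564305, -0.00141937, -0.99967016]), np.float64(-65.7379423432084)) [ 0.51219038 -0.24102015  0.60935907]
```

{"op": "step_arm", "data": {"steps": [[[1,0,0,-12,0],[1,0,0,-12,0],[1,0,0,-12,0],[1,0,0,-12,0],[1,0,0,-12,0],[1,0,0,-12,0],[1,0,0,-12,0],[1,0,0,-12,0],[1,0,0,0,0],[1,0,0,0,0]]]}}

```text
clock: 12.35
tcp_pos: [0.5117, -0.2408, 0.4975]
orientation: [-0.016, 0.543, 0.84, -0.008]
contact_force: [0.7, 0.3, -7.0]
width: 0.126
```

Run:
```python
from h import *
print(tilt(),arm.sense()['tcp_pos'])
```

```text
(array([-0.03535336,  0.00438204, -0.99936527]), np.float64(-65.74629687128932)) [ 0.51173997 -0.24077341  0.4975219 ]
```

{"op": "step_arm", "data": {"steps": [[[1,0,0,12,0],[1,0,0,12,0],[1,0,0,12,0],[1,0,0,12,0],[1,0,0,12,0],[1,0,0,12,0],[1,0,0,12,0],[1,0,0,12,0],[1,0,0,12,0],[1,0,0,0,0],[1,0,0,-45,0],[1,0,0,-45,0],[1,0,0,-10,0],[1,0,0,0,0],[1,0,0,0,0]]]}}

```text
clock: 13.85
tcp_pos: [0.5105, -0.24, 0.5228]
orientation: [-0.009, 0.543, 0.84, -0.007]
contact_force: [-0.4, 0.7, -6.7]
width: 0.123
```

Run:
```python
from h import *
print(tilt(),arm.sense()['tcp_pos'])
```

```text
(array([-0.02296166, -0.00274736, -0.99973257]), np.float64(-65.74068395872274)) [ 0.51047566 -0.24001943  0.52277754]
```

{"op": "step_arm", "data": {"steps": [[[1,0,0,6,0],[1,0,0,6,0],[1,0,0,6,0],[1,0,0,6,0],[1,0,0,6,0],[1,0,0,6,0],[1,0,0,6,0],[1,0,0,6,0],[1,0,0,6,0],[1,0,0,6,0],[1,0,0,6,0],[1,0,0,6,0],[1,0,0,0,0],[1,0,0,0,0]]]}}

```text
clock: 15.25
tcp_pos: [0.5106, -0.2401, 0.6111]
orientation: [-0.002, 0.543, 0.84, -0.007]
contact_force: [-0.8, -0.5, -7.5]
width: 0.123
```

Run:
```python
from h import *
print(tilt(),arm.sense()['tcp_pos'])
```

```text
(array([-0.01099355, -0.00988683, -0.99989069]), np.float64(-65.74356399773446)) [ 0.51055604 -0.24009172  0.61113015]
```

{"op": "step_arm", "data": {"steps": [[[1,-3,2,-45,0],[1,-3,2,-45,0],[1,-3,2,-45,0],[1,0,0,-10,0],[1,0,0,0,0],[1,0,0,0,0],[1,0,0,0,0]]]}}

```text
clock: 15.95
tcp_pos: [0.5006, -0.2336, 0.4675]
orientation: [0.002, 0.543, 0.84, -0.007]
contact_force: [0.1, 0.1, -6.0]
width: 0.12
```

Run:
```python
from h import *
z,y=tilt();s=arm.sense();p=s['tcp_pos']+.316*z;print(z,y,s['tcp_pos'],'gauge',p)
a=cap('scene','scene3.png');b=cap('side','side3.png')
A=a['image'][110:250,230:350];B=b['image'][190:410,250:410]
o=np.zeros((600,800,3),'u1');o[:467,:400]=cv2.resize(A,(400,467));o[:550,400:]=cv2.resize(B,(400,550))
cv2.imwrite('pics/crop3.png',cv2.cvtColor(o,cv2.COLOR_RGB2BGR))
```

```text
[-0.00384248 -0.01415951 -0.99989237] -65.74951017569258 [ 0.50061822 -0.23357566  0.46752646] gauge [ 0.49940399 -0.23805006  0.15156048]
```

View pics/crop3.png

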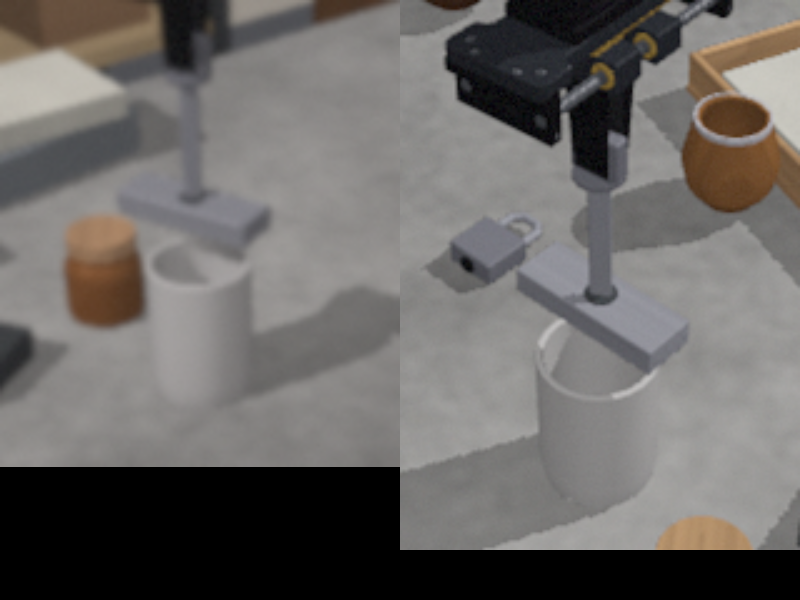

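The picture shows the bridge level just above the rim; the bridge's hole is at side (330.4,308.4) and scene (287.3,168.8).

Run:
```python
from h import *
a=dict(np.load('pics/scene3.npz'));b=dict(np.load('pics/side3.npz'))
print(tri(a,(287.3,168.8),b,(330.4,308.4)))
# vase silhouette check: project predicted rim/base circles
th=np.linspace(0,2*np.pi,72)
for n,c in(('sc',a),('si',b)):
  for z in(.115,0):
    P=np.array([proj(c,[.4968+.042*np.cos(t),-.2367+.042*np.sin(t),z]) for t in th]);print(n,z,P.min(0),P.max(0))
  g=cv2.cvtColor(c['image'],cv2.COLOR_RGB2GRAY).astype(int)
  r=207 if n=='sc' else 360
  print(r,g[r,265:315] if n=='sc' else g[r,295:365])
```

```text
(array([ 0.49930423, -0.23962463,  0.17032793]), np.float64(0.0009516877186885975))
sc 0.115 [273.79182318 180.24460984] [305.75810538 195.9272312 ]
sc 0 [276.25490211 216.00358059] [306.52257462 232.84705627]
207 [ 98 107 115 122 130 137 140 141 143 146 150 153 157 159 159 160 161 160
 158 157 156 156 154 153 153 150 147 144 142 139 135 131 127 127 125 122
 122 116 116 116 124 137 146 147 146 144 142 140 136 133]
si 0.115 [303.46014563 313.76028774] [353.8659095  350.92191381]
si 0 [305.47071989 358.1680807 ] [352.41235303 395.6692547 ]
360 [156 158 156 156 157 155 152 153 155 157 134 113 115 117 120 121 124 123
 123 125 125 124 125 126 127 128 130 130 130 132 133 133 131 133 135 134
 134 133 136 134 136 135 133 136 138 137 138 139 141 146 145 148 149 150
 151 152 154 152 153 153 155 153 155 157 158 158 159 158 156 154]
```

{"op": "step_arm", "data": {"steps": [[[1,-2,2,-10,0],[1,0,0,-10,0],[1,0,0,-6,0],[1,0,0,0,0],[1,0,0,0,0],[1,0,0,0,0]]]}}

```text
clock: 16.65
tcp_pos: [0.4988, -0.2316, 0.4429]
orientation: [0.005, 0.543, 0.84, -0.007]
contact_force: [-0.0, -0.3, -7.4]
width: 0.126
```

{"op": "step_arm", "data": {"steps": [[[1,0,0,-7,0],[1,0,0,0,0],[1,0,0,-2,0],[1,0,0,0,0],[1,0,0,0,0]]]}}

```text
clock: 17.15
tcp_pos: [0.4989, -0.2317, 0.4335]
orientation: [0.006, 0.543, 0.84, -0.007]
contact_force: [0.3, -0.3, -5.7]
width: 0.124
```

{"op": "step_arm", "data": {"steps": [[[1,0,0,-1,0],[1,0,0,0,0],[1,0,0,-1,0],[1,0,0,0,0],[1,0,0,0,0]]]}}

```text
clock: 17.65
tcp_pos: [0.4991, -0.2319, 0.4329]
orientation: [0.007, 0.543, 0.84, -0.007]
contact_force: [0.4, -0.0, -6.5]
width: 0.124
```

{"op": "step_arm", "data": {"steps": [[[1,0,0,-2,0],[1,0,0,0,0],[1,0,0,-1,0],[1,0,0,0,0]]]}}

```text
clock: 18.05
tcp_pos: [0.4994, -0.2321, 0.4327]
orientation: [0.009, 0.543, 0.84, -0.007]
contact_force: [-0.1, 0.9, -4.3]
width: 0.127
```

{"op": "step_arm", "data": {"steps": [[[1,0,0,-8,0],[1,0,0,-8,0],[1,0,0,0,0],[1,0,0,0,0],[1,0,0,0,0]]]}}

```text
clock: 18.55
tcp_pos: [0.4997, -0.2324, 0.4179]
orientation: [0.011, 0.543, 0.84, -0.007]
contact_force: [-0.7, -0.1, 0.1]
width: 0.121
```

Run:
```python
from h import *
s=arm.sense();print(tilt(),s['tcp_pos'],s['contact_force'],s['wrist_torque'])
a=cap('scene','scene4.png');b=cap('side','side4.png')
A=a['image'][110:250,230:350];B=b['image'][190:410,250:410]
o=np.zeros((600,800,3),'u1');o[:467,:400]=cv2.resize(A,(400,467));o[:550,400:]=cv2.resize(B,(400,550))
cv2.imwrite('pics/crop4.png',cv2.cvtColor(o,cv2.COLOR_RGB2BGR))
```

```text
(array([ 0.01044091, -0.02308651, -0.99967895]), np.float64(-65.7725763047425)) [ 0.49971348 -0.23242088  0.41788138] [-0.72967876 -0.13146214  0.14796103] [ 0.19161453  0.30154501 -0.02889554]
```

View pics/crop4.png

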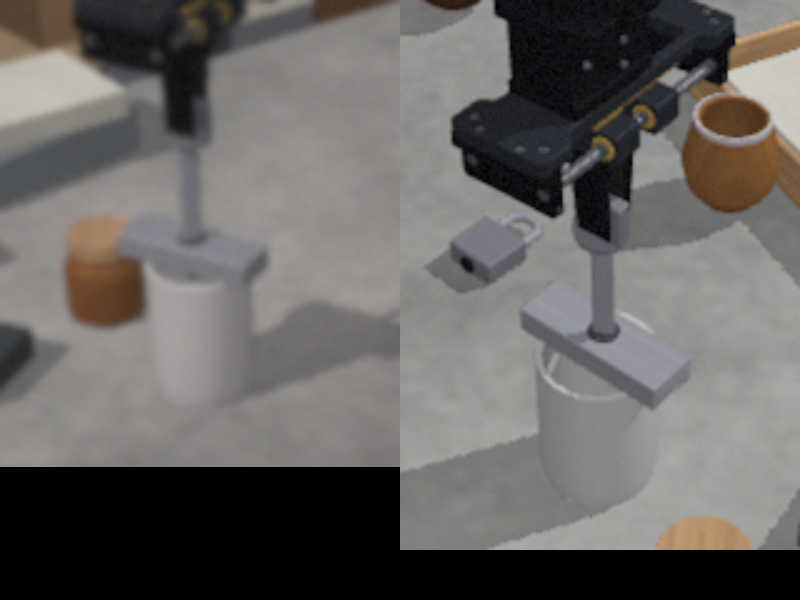

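The bridge now sits on the rim while the rod has slid; the hole is at side (331.6,322.8) and scene (287,181.4).

Run:
```python
from h import *
a=dict(np.load('pics/scene4.npz'));b=dict(np.load('pics/side4.npz'))
print(tri(a,(287,181.4),b,(331.6,322.8)),proj(a,[.4968,-.2367,.135]),proj(b,[.4968,-.2367,.135]))
for p in [(122,231),(163,216)]:pass
```

```text
(array([ 0.50223961, -0.23882389,  0.13530901]), np.float64(0.0016763006966919775)) [289.49228152 181.11829301] [328.57497093 323.24934813]
```

{"op": "step_arm", "data": {"steps": [[[1,0,0,-8,0],[1,0,0,-8,0],[1,0,0,-8,0],[1,0,0,-8,0],[1,0,0,0,0],[1,0,0,0,0]]]}}

```text
clock: 19.25
tcp_pos: [0.4999, -0.2326, 0.3837]
orientation: [0.012, 0.543, 0.84, -0.007]
contact_force: [0.3, -0.9, 2.4]
width: 0.125
```

Run:
```python
from h import *
s=arm.sense();print(tilt(),s['tcp_pos'],s['contact_force'],s['wrist_torque'])
```

```text
(array([ 0.01241293, -0.02463206, -0.99961952]), np.float64(-65.77564526905694)) [ 0.49987112 -0.23262483  0.38370019] [ 0.27468863 -0.86518333  2.43670993] [-0.05881005  0.12165442  0.01644131]
```

{"op": "step_arm", "data": {"steps": [[[1,0,0,-5,0],[1,0,0,-4,0],[1,0,0,0,0],[1,0,0,0,0]]]}}

```text
clock: 19.65
tcp_pos: [0.5, -0.2327, 0.3744]
orientation: [0.012, 0.543, 0.84, -0.007]
contact_force: [-0.1, -1.6, 2.1]
width: 0.123
```

{"op": "step_arm", "data": {"steps": [[[1,0,0,-4,0],[1,0,0,0,0]]]}}

```text
clock: 19.85
tcp_pos: [0.4999, -0.2326, 0.3702]
orientation: [0.012, 0.543, 0.84, -0.007]
contact_force: [-0.7, 0.3, -2.1]
width: 0.124
```

{"op": "step_arm", "data": {"steps": [[[1,0,0,-4,0],[1,0,0,0,0]]]}}

```text
clock: 20.05
tcp_pos: [0.5, -0.2326, 0.3659]
orientation: [0.012, 0.543, 0.84, -0.007]
contact_force: [-0.2, -0.5, -3.2]
width: 0.122
```

{"op": "step_arm", "data": {"steps": [[[1,0,0,0,0],[1,0,0,0,0]]]}}

```text
clock: 20.25
tcp_pos: [0.5, -0.2327, 0.3656]
orientation: [0.012, 0.543, 0.84, -0.007]
contact_force: [0.2, -0.2, 1.1]
width: 0.123
```

{"op": "step_arm", "data": {"steps": [[[1,0,0,-4,0],[1,0,0,0,0],[1,0,0,0,0]]]}}

```text
clock: 20.55
tcp_pos: [0.5, -0.2327, 0.3614]
orientation: [0.012, 0.543, 0.84, -0.007]
contact_force: [0.7, -1.1, 0.8]
width: 0.126
```

{"op": "step_arm", "data": {"steps": [[[1,0,0,-3,0],[1,0,0,0,0],[1,0,0,0,0]]]}}

```text
clock: 20.85
tcp_pos: [0.5, -0.2327, 0.3582]
orientation: [0.012, 0.543, 0.84, -0.007]
contact_force: [0.5, -0.8, 0.1]
width: 0.125
```

{"op": "step_arm", "data": {"steps": [[[1,0,0,-3,0],[1,0,0,0,0],[1,0,0,0,0]]]}}

```text
clock: 21.15
tcp_pos: [0.5, -0.2327, 0.355]
orientation: [0.012, 0.543, 0.84, -0.007]
contact_force: [-0.1, -1.6, 0.9]
width: 0.124
```

{"op": "step_arm", "data": {"steps": [[[1,0,0,-3,0],[1,0,0,0,0],[1,0,0,0,0]]]}}

```text
clock: 21.45
tcp_pos: [0.5001, -0.2328, 0.3518]
orientation: [0.012, 0.543, 0.84, -0.007]
contact_force: [0.3, -0.5, -0.1]
width: 0.124
```

{"op": "step_arm", "data": {"steps": [[[1,0,0,-2,0],[1,0,0,0,0],[1,0,0,0,0]]]}}

```text
clock: 21.75
tcp_pos: [0.5001, -0.2328, 0.3497]
orientation: [0.013, 0.543, 0.84, -0.007]
contact_force: [0.5, -1.4, 0.2]
width: 0.126
```

{"op": "step_arm", "data": {"steps": [[[1,0,0,-2,0],[1,0,0,0,0],[1,0,0,0,0]]]}}

```text
clock: 22.05
tcp_pos: [0.5001, -0.2328, 0.3479]
orientation: [0.013, 0.543, 0.84, -0.007]
contact_force: [-1.0, -1.4, 1.0]
width: 0.125
```

{"op": "step_arm", "data": {"steps": [[[1,0,0,-2,0],[1,0,0,0,0],[1,0,0,0,0]]]}}

```text
clock: 22.35
tcp_pos: [0.5002, -0.2328, 0.3465]
orientation: [0.013, 0.543, 0.84, -0.007]
contact_force: [-0.7, -1.0, 1.9]
width: 0.123
```

{"op": "step_arm", "data": {"steps": [[[1,0,0,0,0],[1,0,0,0,0]]]}}

```text
clock: 22.55
tcp_pos: [0.5001, -0.2328, 0.3465]
orientation: [0.013, 0.543, 0.84, -0.007]
contact_force: [-0.5, -1.4, 2.5]
width: 0.123
```

{"op": "step_arm", "data": {"steps": [[[1,0,0,-1.5,0],[1,0,0,0,0],[1,0,0,0,0]]]}}

```text
clock: 22.85
tcp_pos: [0.5002, -0.2328, 0.3461]
orientation: [0.013, 0.543, 0.84, -0.007]
contact_force: [-0.5, -1.1, 0.8]
width: 0.122
```

Run:
```python
from h import *
for i in range(6):
  vision.capture('side');s=arm.sense();print(s['clock'],s['tcp_pos'][2],s['contact_force'].round(1))
print(tilt(),s['joints'])
```

```text
22.9 0.3461048173761708 [-1.6 -0.6  2.6]
22.95 0.3461052513556336 [-2.2 -0.3  3.2]
23.0 0.34611001338666636 [-1.3 -0.6  2.4]
23.05 0.346100521457255 [-0.8  0.3  2.9]
23.1 0.3460845721115866 [-1.3  0.9  3.1]
23.15 0.3461227842647193 [-1.5 -0.2  3. ]
(array([ 0.01389729, -0.02541675, -0.99958034]), np.float64(-65.77435531595242)) [-0.53006962 -0.05397606  1.9336951  -0.01577336  1.23706607 -0.9479372 ]
```

{"op": "step_arm", "data": {"steps": [[[1,0,0,-2,0],[1,0,0,0,0],[1,0,0,0,0]]]}}

```text
clock: 23.45
tcp_pos: [0.5005, -0.2329, 0.3461]
orientation: [0.013, 0.543, 0.84, -0.007]
contact_force: [-1.8, -0.2, 2.1]
width: 0.124
```

Run:
```python
from h import *
for i in range(6):
  vision.capture('side');s=arm.sense();print(s['clock'],s['tcp_pos'][2],s['contact_force'].round(1))
```

```text
23.5 0.34606633422662403 [-1.7  0.   3.7]
23.55 0.3460630114503995 [-1.2 -0.1  3.2]
23.6 0.3460691820980584 [-1.7 -0.   2.5]
23.65 0.3460737005050899 [-2.5 -0.4  4.1]
23.7 0.346069198781793 [-1.8 -0.5  4. ]
23.75 0.3460596368425058 [-0.7 -0.6  3.6]
```

{"op": "step_arm", "data": {"steps": [[[1,0,0,1,0],[1,0,0,0,0],[1,0,0,0,0]]]}}

```text
clock: 24.05
tcp_pos: [0.5005, -0.2329, 0.3465]
orientation: [0.013, 0.543, 0.84, -0.007]
contact_force: [-0.2, -0.2, 3.3]
width: 0.125
```

Run:
```python
from h import *
for i in range(4):
  vision.capture('side');s=arm.sense();print(s['clock'],s['tcp_pos'],s['contact_force'].round(1))
```

```text
24.1 [ 0.50048368 -0.23294388  0.34654195] [-1.9 -0.4  2.8]
24.15 [ 0.50048804 -0.2329277   0.34656138] [-1.3 -0.   2.9]
24.2 [ 0.50047236 -0.23293334  0.34655598] [-1.4  0.8  2.5]
24.25 [ 0.50049509 -0.23290694  0.34654908] [-0.7 -1.1  3.1]
```

{"op": "step_arm", "data": {"steps": [[[1,-0.4,-0.3,0,6],[1,-0.4,-0.3,0,6],[1,-0.4,-0.3,0,6],[1,-0.3,-0.4,0,6],[1,-0.3,-0.4,0,6],[1,0,0,0,0],[1,0,0,0,0]]]}}

```text
clock: 24.95
tcp_pos: [0.4985, -0.2347, 0.3465]
orientation: [0.014, 0.298, 0.954, -0.004]
contact_force: [-1.9, -0.4, 3.1]
width: 0.125
```

Run:
```python
from h import *
for i in range(4):
  vision.capture('side');s=arm.sense();print(s['clock'],s['tcp_pos'],s['contact_force'].round(1),s['wrist_torque'].round(2))
print(tilt(),s['joints'])
```

```text
25.0 [ 0.49855021 -0.23474607  0.34651974] [-1.7 -0.4  2.8] [ 0.08  0.54 -0.01]
25.05 [ 0.49856237 -0.23471892  0.34648913] [-1.3 -0.4  3.2] [0.07 0.52 0.02]
25.1 [ 0.49854996 -0.23473632  0.34648245] [-2.  -0.5  2.5] [0.07 0.57 0.01]
25.15 [ 0.4985672  -0.23473391  0.34649809] [-0.7 -0.2  2.1] [ 0.06  0.51 -0.08]
(array([ 0.02511914, -0.01577192, -0.99956004]), np.float64(-34.63442464287126)) [-5.37321758e-01 -5.73663821e-02  1.93628270e+00 -7.33952535e-04
  1.23302000e+00 -1.50341964e+00]
```

{"op": "step_arm", "data": {"steps": [[[1,-0.2,-0.5,0,6],[1,-0.2,-0.5,0,6],[1,-0.1,-0.5,0,6],[1,0,-0.5,0,6],[1,0,-0.5,0,6],[1,0,-0.5,0,6],[1,0,0,0,4],[1,0,0,0,0]]]}}

```text
clock: 25.95
tcp_pos: [0.4983, -0.2375, 0.3463]
orientation: [0.015, -0.058, 0.998, 0.001]
contact_force: [-1.3, -0.6, 2.2]
width: 0.126
```

Run:
```python
from h import *
b=cap('side','side5.png');a=cap('scene','scene5.png')
for i in range(4):
  vision.capture('side');s=arm.sense();print(s['clock'],s['tcp_pos'],s['contact_force'].round(1),s['wrist_torque'].round(2))
print(tilt(),s['joints'])
A=a['image'][110:250,230:350];B=b['image'][190:410,250:410]
o=np.zeros((600,800,3),'u1');o[:467,:400]=cv2.resize(A,(400,467));o[:550,400:]=cv2.resize(B,(400,550))
cv2.imwrite('pics/crop5.png',cv2.cvtColor(o,cv2.COLOR_RGB2BGR))
```

```text
26.1 [ 0.498238   -0.23755772  0.34628918] [-0.3 -0.5  2.6] [ 0.11  0.41 -0.02]
26.15 [ 0.49824791 -0.23756201  0.34631337] [-0.7  0.2  3. ] [ 0.04  0.36 -0.04]
26.2 [ 0.49823535 -0.2375453   0.34630153] [-0.   0.   2.2] [ 0.06  0.39 -0.02]
26.25 [ 0.49822656 -0.23754781  0.34632249] [0.  0.3 1.7] [ 0.05  0.36 -0.09]
(array([ 0.02998374,  0.00431698, -0.99954106]), np.float64(6.612759614764707)) [-0.54574483 -0.05417678  1.93354464  0.02036592  1.23889464 -2.23837989]
```

View pics/crop5.png

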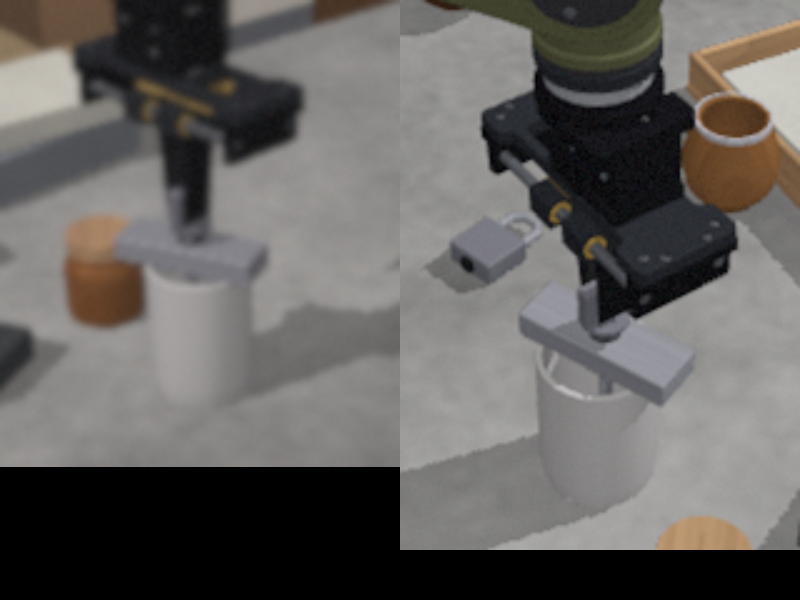

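Turned 72°; the bridge's corners moved only slightly, so the wing seems to be at its stop. I'll nudge a little further to confirm.

{"op": "step_arm", "data": {"steps": [[[1,0,0,0,5],[1,0,0,0,0]]]}}

```text
clock: 26.45
tcp_pos: [0.4984, -0.2375, 0.3463]
orientation: [0.016, -0.102, 0.995, 0.002]
contact_force: [-0.9, -0.2, 2.1]
width: 0.123
```

Run:
```python
from h import *
b=cap('side','side6.png');s=arm.sense();print(s['tcp_pos'],s['contact_force'].round(1),s['wrist_torque'].round(2),tilt())
# long-edge angle of bridge top (front-lower edge) per picture, by tracking right-end corner patches
im=[cv2.cvtColor(np.load(f'pics/side{i}.npz')['image'],cv2.COLOR_RGB2GRAY) for i in(4,5,6)]
for (x,y) in[(366,333),(352,350),(299,318)]:
  T=im[0][y-6:y+7,x-6:x+7];
  for k in(1,2):
    r=cv2.matchTemplate(im[k][y-14:y+15,x-14:x+15],T,cv2.TM_CCOEFF_NORMED);_,v,_,l=cv2.minMaxLoc(r)
    dx,dy=l[0]-8,l[1]-8
    c=dict(np.load('pics/side4.npz'));P=onz(c,(x,y),.135);Q=onz(c,(x+dx,y+dy),.135)
    f=lambda p:np.degrees(np.arctan2(p[1]+.239,p[0]-.502));print((x,y),k+4,(dx,dy),round(v,2),f(Q)-f(P))
```

```text
[ 0.49837223 -0.23746882  0.34631287] [-0.1  0.7  2.3] [0.09 0.3  0.06] (array([ 0.03036866,  0.00706021, -0.99951383]), np.float64(11.58725013624819))
(366, 333) 5 (2, -2) 0.94 5.063076421922155
(366, 333) 6 (2, -3) 0.86 7.102831782987344
(352, 350) 5 (3, -1) 0.98 4.470692151252138
(352, 350) 6 (5, -3) 0.96 8.895495376830667
(299, 318) 5 (0, 2) 0.97 4.656182773459648
(299, 318) 6 (-2, 3) 0.96 7.311295492746609
```

Extra turn moved the bridge along with the wing (relative turn about 68–70°), so the lock is at its stop. Releasing.

{"op": "step_arm", "data": {"steps": [[[0.8,0,0,0,0],[0.7,0,0,0,0],[0.5,0,0,0,0],[0.5,0,0,0,0],[0.5,0,0,0,0]]]}}

```text
clock: 27.0
tcp_pos: [0.4982, -0.2372, 0.3447]
orientation: [0.015, -0.099, 0.995, 0.002]
contact_force: [-0.2, 0.3, -0.4]
width: 0.472
```

Run:
```python
from h import *
s=arm.sense();print(s['tcp_pos'],s['contact_force'].round(1),s['wrist_torque'].round(2),s['width'],tilt())
```

```text
[ 0.49821394 -0.23720328  0.34470499] [-0.2  0.3 -0.4] [ 0.05  0.08 -0.01] 0.4718044477059351 (array([ 0.030189  ,  0.00795134, -0.99951258]), np.float64(11.339934819145885))
```

{"op": "step_arm", "data": {"steps": [[[0.5,0,0,8,0],[0.5,0,0,12,0],[0.5,0,0,20,0],[0.5,0,0,25,0],[0.5,0,0,25,0],[0.5,0,0,25,0],[0.5,0,0,20,0],[0.5,0,0,0,0],[0.5,0,0,0,0],[0.5,0,0,0,0]]]}}

```text
clock: 28.0
tcp_pos: [0.4968, -0.2363, 0.4923]
orientation: [0.018, -0.098, 0.995, 0.001]
contact_force: [-0.5, -0.2, -0.5]
width: 0.5
```

Run:
```python
from h import *
b=cap('side','side7.png');a=cap('scene','scene7.png');s=arm.sense();print(s['clock'],s['tcp_pos'],s['contact_force'].round(1))
A=a['image'][110:250,230:350];B=b['image'][190:410,250:410]
o=np.zeros((600,800,3),'u1');o[:467,:400]=cv2.resize(A,(400,467));o[:550,400:]=cv2.resize(B,(400,550))
cv2.imwrite('pics/crop7.png',cv2.cvtColor(o,cv2.COLOR_RGB2BGR))
```

```text
28.1 [ 0.49676563 -0.23631935  0.49132421] [-0.5  1.2 -1. ]
```

View pics/crop7.png

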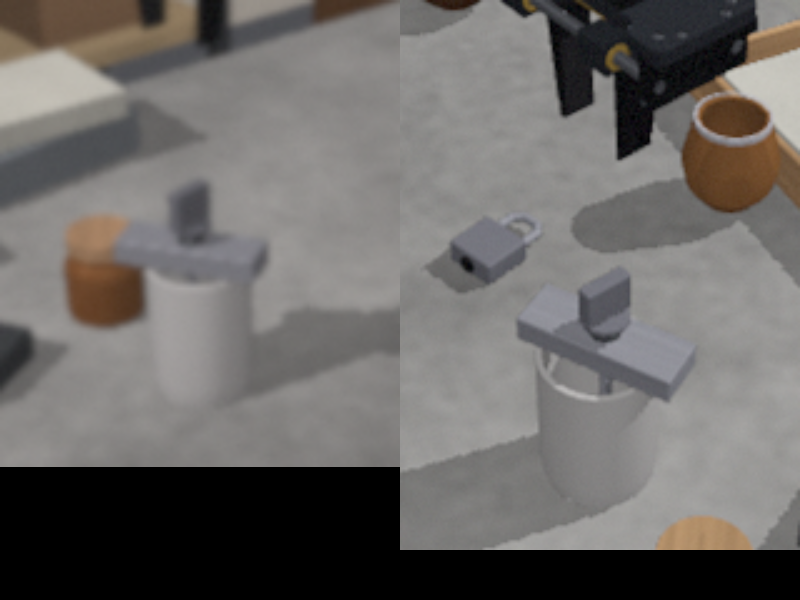

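Run:
```python
from h import *
b=dict(np.load('pics/side7.npz'));f=lambda x,y,z:onz(b,(250+(x-400)/2.5,190+y/2.5),z)
an=lambda v:np.degrees(np.arctan2(v[1],v[0]))
C=[f(x,y,.135) for x,y in[(547,285),(695,345),(667,378),(519,318)]]
print('bridge',np.mean(C,0),an(C[1]-C[0]),an(C[2]-C[3]),[np.linalg.norm(C[i]-C[i-1])*1e3 for i in range(4)])
for z in(.175,.18):
  w=[f(580,289,z),f(627,269,z)];print('wing',an(w[1]-w[0]),np.linalg.norm(w[1]-w[0])*1e3)
print('vase rim pred',proj(b,[.4968,-.2367,.115]))
```

```text
bridge [ 0.50310792 -0.23730263  0.135     ] -56.74560275615971 -55.865266149429885 [np.float64(36.1836710316535), np.float64(112.85545341482865), np.float64(34.583894499799214), np.float64(110.17603128131353)]
wing 4.386148337218401 35.65343356734577
wing 4.386148337218417 35.37638937964595
vase rim pred [328.62827401 331.68796292]
```

Run:
```python
from h import *
print(arm.close_job())
```

```text
the job is handed in; nothing more can be done
None
```

I set the gauge across the vase's rim, slid the rod down until the foot met the ballast, turned the wing counterclockwise to its stop and let go. The job was handed in at about 28 s with the gripper well clear above. No verdict was reported, so these are my own last checks:

- **Bridge on the rim:** the last pictures show it lying flat and about 6 mm off the vase's centre (limit 15 mm). I did not measure its tilt.
- **Vase and bystanders:** the vase, padlock, gourd and candle look unmoved. I did not check the bowl, bombilla or tin after the start.
- **Foot on the ballast:** the arm came up against a firm stop at about 86 mm of rod travel. I then backed off about 0.5 mm, which should leave the foot's spring pressed by about 2 mm. I judged this from the wrist force and tool height; the foot's contact force after release was not measured.
- **Lock:** tracking the bridge's corners while turning put the wing's turn at about 70°, and a further nudge turned the bridge along with the wing, as it would at the stop. A rougher reading from the last picture gave about 61° (1.06 rad, 1.0 needed). The two disagree by roughly my reading error of about 5°.

The tool also picked up a small tilt during the lift. I reduced it from about 0.05 to 0.015 rad before placing the gauge, but it had grown back to about 0.03 rad by the time I let go.

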